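# Clamp the cinnabar panel

### The arm

A 6-joint arm with a two-finger parallel gripper is mounted at the origin on the work surface. World frame = base frame: x ahead of the robot, y to its left, z up, the work surface at z = 0. Lengths are in m, angles in rad, forces in N, time in s.
With the tool pointing down it reaches from about 0.375 to 0.9 m from the base axis. Payload 3.1 kg.
Tool frame: the origin (TCP) lies between the finger pads; the fingertips stand 17 mm ahead of it and the grasp point (between the pads) lies 2 mm behind it; z points along the fingers, y is the line along which they close (so a half turn about z gives the same grasp; the last joint's range is limited). The gripper opens to 85 mm and grips with 20 to 120 N. Pads are 22 mm wide; open, the fingers measure 114 mm over their backs; the gripper's body (76 mm by 85 mm) begins 54 mm behind the grasp point. The pads swing forward as they close: fully open they stand 13 mm farther back than shut.
Start: joints at [-1.375, 0.527, 1.433, -0, 1.181, -0.178], TCP at [0.229, -0.582, 0.248] pointing down, gripper open.
Joint ranges: [-3.08, 3.08], [-0.75, 2.2], [0.22, 2.44], [-1.43, 4.57], [0, 2.65], [-2.85, 2.85]. Speed limits (rad/s): [2.79, 2.79, 3.14, 3.14, 3.14, 3.14].

### API

Orientations are given as a unit quaternion [x, y, z, w].
In Python, from station import sense, vision, order gives the robot as it stands.
- The arm moves only by the shell command python3 -m crank 'ROWS' [OPENING] [FORCE]. ROWS is JSON, a list of rows, each an object with "dp": the shift along the world's x, y, z in units of 30 mm (1.0 is 30 mm), a list of three; "angular": the turn, a rotation vector about the world's x, y, z in degrees, a list of three. In form: [{"dp": [dx, dy, dz], "angular": [ax, ay, az]}, ...]. A call has 1 to 20 rows; each row shifts and turns the commanded pose from where the row before left it; what a row does not reach is not made up. A row lasts 1/10 s, in which the tool goes at most 50 mm and 8.59 degrees, less where a joint would pass 70% of its speed; a pose out of reach is approached as far as the arm can. A call is refused whole if a number of a shift passes 1 or a number of a turn 8.59, either way. A call with a gripper value outside its range is refused whole. OPENING is the closure, from 0 (fully open) to 1 (shut), set as the call begins (- or left out, the last holds). The fingers move at their own pace and stop on an object; FORCE is the grip in N (left out, the last holds). Time passes only in rows, so rows that do not move let the fingers close. It gives the time, the measured TCP pose, the force, the opening and the grip force at its end, in the units of the state.
- sense(): the state, without advancing time (a new reading comes with each control period).
- vision.snapshot(name): name is "side" or "top"; returns a dict with "image" (384x512x3 uint8, blue, green, red), "range_z" (384x512 float32, m along the optical axis (not along the pixel's ray), 0 where there is no reading), "mtx" (3x3 intrinsics, pixels), "pose" (4x4, takes a point from camera to world coordinates). Camera axes: x right, y down, z forward; pixel columns grow to the right and rows downward; lengths in m; the calibration is good to about 2 mm. A picture is of the moment at which its call begins.
- order.sign_off(): hands the job in; it is judged then, once.
The state is a dict: "t": time; "q": joint angles; "qd": joint speeds; "tau": joint torques, N m; "tcp_pos": TCP position; "tool_rot": TCP orientation; "force": force on the tool from outside, world axes, zero at the start; "ft_torque": the same for the moment, N m; "finger_gap": opening from 0.0 (shut) to 1.0 (fully open); "gripper_force": force on a finger pad.
Only numpy, scipy, OpenCV 4.12 (cv2) and the standard library are available. Lean on these libraries where they do the work, as an engineer would, in place of code of your own. Each camera call takes 0.05 s, during which the arm holds its last target. There are 200 camera calls.

### The job

Clamp the red lacquer panel for inlay work: with the back or side of a finger, push the brass clamp strap round over the panel until it meets its stop, and only then push the black-handled cam lever fully down so the rubber foot presses on the panel, then come clear. Push gently: do not grip or lift anything, do not touch the panel itself or shift it, and leave the jar, whetstone, shell blank and spatula where they are.

Things in the scene. Friction and masses are not known exactly. Their poses are not given: they have to be found in the camera images.
- jig: Fixed wooden board 160 (x) x 280 (y) x 15 mm, spanning x -80..80, y -70..210 in its own frame. Origin on the bench under the clamp post's vertical axis; z up. Brass fences rise 12 above it along the panel's -x and +y sides. A steel stop pin, 8 across, top 60 above the bench, at x -15.5, y 40, marks where the strap stops.
- strap (a joint): Strap's angle about the post (rad): 0 = over the panel at its stop, along board +y; grows clockwise seen from above (1.57: along board +x, off the panel). Starts 0.9 to 1.7, limit 1.9. Stays where left; friction 0.12 N m. Brass bar 22 mm wide, underside 50, top 64 above the bench, from 32 behind the post axis to 141 ahead of it.
- strap_end (a point): Free end of the strap at mid height: 141 from the post axis, 57 above the bench. Its axes: y along the strap to its free end, z up.
- lever (a joint): Cam lever's angle (rad): 0 = raised, 1.1 above level, leaning away from the strap's free end; 1.1 = fully down at its stop, level, pointing opposite to the strap's free end. Starts 0 to 0.25, stays where left; friction 0.30 N m (4 N at 75 mm). Its level hinge crosses the post axis 78 mm above the bench and turns with the strap.
- lever_end (a point): Middle of the lever's free end, 105 mm from its hinge. The lever is a brass bar 18 wide, 10 thick, with a black grip 22 wide, 14 thick over its last 58 mm; this point is on its centre line.
- strap_pivot (a point): Point on the post axis at the strap's top face, 64 above the bench.
- foot: Black rubber foot, 18 mm across, 10 high, under the strap 105 from the post axis; origin at its underside centre. Sprung; the cam drives it 5 mm down in proportion to the lever: with the strap over, it meets the panel at about 0.55 rad, then presses with up to about 7 N.
- panel: Loose square cinnabar-red lacquer panel 120 x 120 x 8 with round shell inlays, origin at the centre of its underside, lying on the board at board x 0, y 130, within 1 mm of the two fences; its top is 23 above the bench.
- jar: Loose dull brown clay jar with cork stopper, 60 across, 82 high; origin at the centre of its underside.
- whetstone: Loose grey whetstone 50 x 100 x 25; origin at the centre of its underside.
- blank: Loose round polished abalone shell blank, 48 across, 5 thick; origin at the centre of its underside.
- spatula: Loose horn spatula lying flat along its y axis, about 143 long, 28 wide, 6 thick; origin near its middle, on the bench.
There are look-alikes about, which are no part of the job. There is more than one size of the panel; the job needs the middle-sized.

How it is judged:
By the outcome, as a careful person would: the job done as asked, in the order asked, and still so for the second after the job is handed in, with the robot touching nothing.
It also fails if it takes over 45 s, if anything falls off the work surface, if the arm or the gripper's body presses on something with over 40 N, if the wrist force passes 120 N, or if a joint passes its speed limit or range.

## Working session

There is one attempt and no reset: what is moved stays moved. The work goes in short steps, Python scripts to look and compute and a shell command to move; the robot and the scene stay as the last step left them, time stands still between calls to the robot, and variables do not carry over. Pictures are saved under pics/ and viewed, at most 10 in all, crops included, and the job is handed in when it is done.

```bash
mkdir -p pics; ls; python3 - <<'E'
from station import sense,vision
import cv2,numpy as np
s=sense();print(s['t'],s['tcp_pos'],s['tool_rot'],s['finger_gap'])
for n in('top','side'):
    d=vision.snapshot(n);cv2.imwrite(f'pics/{n}0.png',cv2.resize(d['image'],(800,600)));np.savez(f'{n}0.npz',**d)
    print(d['mtx'],d['pose'])
E
```

```text
pics
0.0 [ 0.22869831 -0.58088986  0.24732361] [ 9.82491564e-01  1.86303635e-01  4.37310853e-07 -1.13241327e-03] 1.0024067182228886
[[355.14005531   0.         259.29043646]
 [  0.         355.14005531 195.49255199]
 [  0.           0.           1.        ]] [[ 0.01902459 -0.98771792  0.15508505  0.44467543]
 [-0.99975488 -0.02055007 -0.00823906  0.02388458]
 [ 0.01132487 -0.15489029 -0.98786676  0.94090816]
 [ 0.          0.          0.          1.        ]]
[[417.77339455   0.         257.4744748 ]
 [  0.         417.77339455 196.30706374]
 [  0.           0.           1.        ]] [[-9.99538394e-01  7.51673820e-04  3.03715830e-02  5.22188032e-01]
 [-2.61629184e-02  4.86875073e-01 -8.73079702e-01  8.20910201e-01]
 [-1.54434378e-02 -8.73471292e-01 -4.86630662e-01  5.51886855e-01]
 [ 0.00000000e+00  0.00000000e+00  0.00000000e+00  1.00000000e+00]]
```

View pics/top0.png

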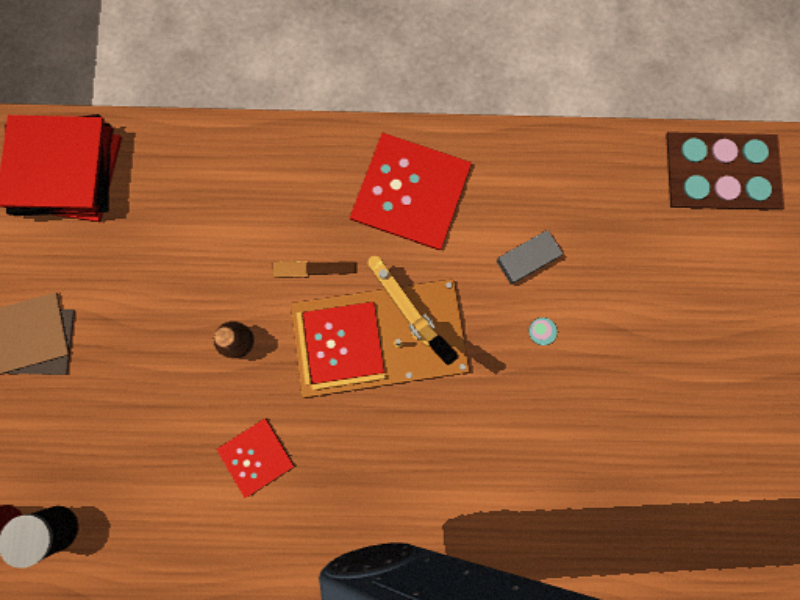

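View pics/side0.png

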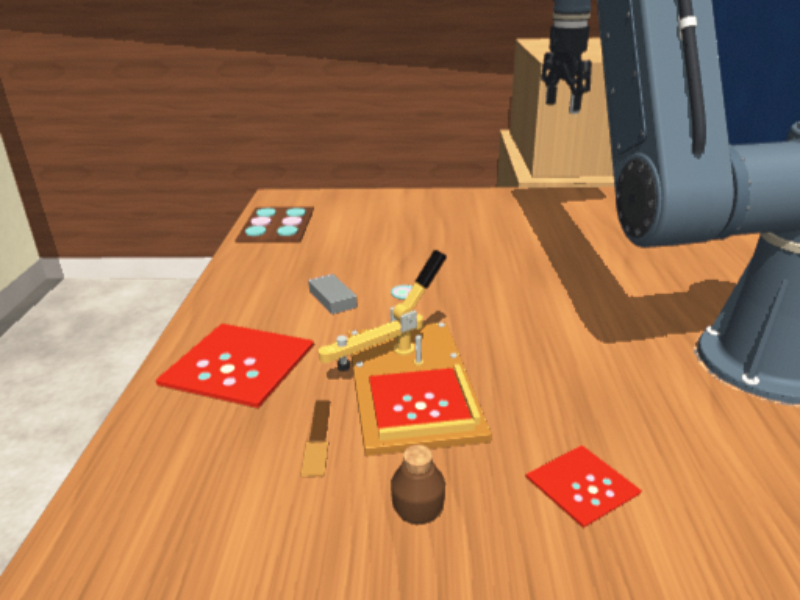

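The top picture shows the jig at (380,340). The middle-sized panel lies in its fences at (343,343), the strap runs from its post at about (425,328) to its free end at (376,262), and the black grip is at (443,348). The side picture shows the lever raised.

Things that could be mistaken for the panel: the big panel (410,190), the small panel (256,458) and the stack (55,162). I choose the one on the jig. There is only one clamp. Next is a close crop.

```bash
python3 - <<'E'
import cv2,numpy as np
d=np.load('top0.npz');c=d['image'][160:265,170:330]
cv2.imwrite('pics/crop1.png',cv2.resize(c,(800,525),interpolation=cv2.INTER_CUBIC))
E
cat > h.py <<'E'
import numpy as np
def ray(d,u,v,z):
    K,T=d['mtx'],d['pose'];r=T[:3,:3]@np.linalg.solve(K,[u,v,1.]);o=T[:3,3]
    return o+r*(z-o[2])/r[2]
def proj(d,p):
    K,T=d['mtx'],d['pose'];c=K@(T[:3,:3].T@(np.asarray(p)-T[:3,3]));return c[:2]/c[2]
E
```

```text
(no output)
```

View pics/crop1.png

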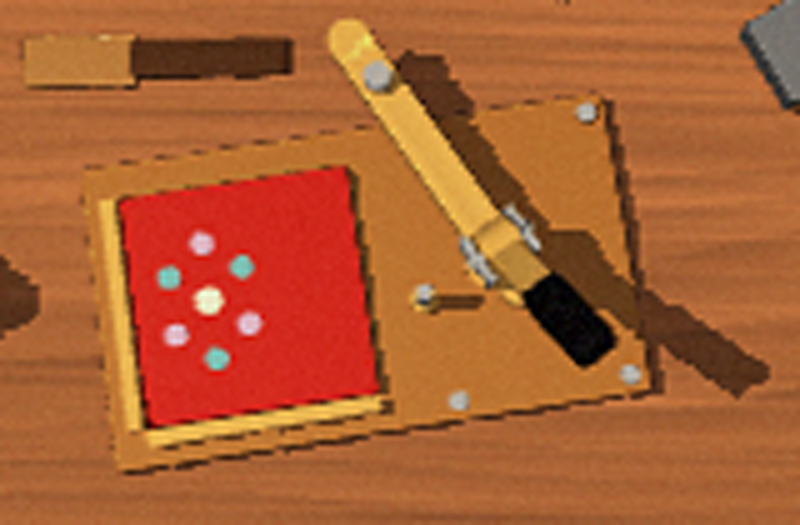

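The crop shows the board corners at (85,170), (603,97), (655,392) and (120,470). The stop pin top is at (424,293), the strap tip at about (336,24), the strap's nut over the foot at (378,75), and the black grip end at about (598,348).

```bash
python3 - <<'E'
import numpy as np
from h import *
from scipy.optimize import least_squares
d=np.load('top0.npz')
P=lambda u,v,z:ray(d,170+u/5,160+v/5,z)
obs=[((-80,-70),None)]
# image: right=-y world, up=+x. board corners local (mm): TL x=80,y=210; TR 80,-70; BR -80,-70; BL -80,210
L=np.array([[80,210],[80,-70],[-80,-70],[-80,210],[-15.5,40]])/1e3
W=np.array([P(85,170,.015),P(603,97,.015),P(655,392,.015),P(120,470,.015),P(424,293,.06)])[:,:2]
def R(a):return np.array([[np.cos(a),-np.sin(a)],[np.sin(a),np.cos(a)]])
f=lambda p:((L@R(p[2]).T+p[:2])-W).ravel()
r=least_squares(f,[.45,0,0]);x,y,a=r.x
print('post',r.x.round(4),'res mm',(r.fun.reshape(-1,2)*1e3).round(1).tolist())
tip=P(336,24,.064)[:2];nut=P(378,75,.072)[:2]
for n,q in(('tip',tip),('nut',nut)):
    l=R(a).T@(q-r.x[:2]);print(n,q.round(4),'r',np.hypot(*l).round(4),'strap ang',np.arctan2(l[0],l[1]).round(3))
th=np.arctan2(*(R(a).T@(tip-r.x[:2])))
l=R(a)@np.array([np.sin(th),np.cos(th)])
for lev in(0,.12,.25):
    e=1.1-lev;pt=np.r_[r.x[:2]-l*.105*np.cos(e),.078+.105*np.sin(e)]
    print(lev,pt.round(3),((proj(d,pt)-[170,160])*5).round())
np.save('jig.npy',r.x)
for ang in (th,.9,.6,.4,.2,0):
    u=R(a)@np.array([np.sin(ang),np.cos(ang)]);print(round(ang,2),'u',u.round(3),'end',(r.x[:2]+u*.141).round(3),'at120',(r.x[:2]+u*.12).round(3))
E
```

```text
post [ 0.5464 -0.0119  0.1649] res mm [[0.7, 1.7], [1.7, -1.5], [-0.7, 0.1], [-1.6, 1.3], [-0.1, -1.6]]
tip [0.6598 0.074 ] r 0.1423 strap ang 1.088
nut [0.6322 0.0518] r 0.1069 strap ang 1.097
0 [ 0.508 -0.041  0.172] [578. 310.]
0.12 [ 0.5   -0.047  0.165] [591. 331.]
0.25 [ 0.491 -0.054  0.157] [604. 353.]
1.09 u [0.797 0.603] end [0.659 0.073] at120 [0.642 0.061]
0.9 u [0.671 0.742] end [0.641 0.093] at120 [0.627 0.077]
0.6 u [0.422 0.907] end [0.606 0.116] at120 [0.597 0.097]
0.4 u [0.233 0.972] end [0.579 0.125] at120 [0.574 0.105]
0.2 u [0.035 0.999] end [0.551 0.129] at120 [0.551 0.108]
0 u [-0.164  0.986] end [0.523 0.127] at120 [0.527 0.106]
```

```bash
R='' ; python3 -m crank '[{"dp":[0.73,0.99,0],"angular":[0,0,0]},{"dp":[0.73,0.99,0],"angular":[0,0,0]},{"dp":[0.73,0.99,0],"angular":[0,0,0]},{"dp":[0.73,0.99,0],"angular":[0,0,0]},{"dp":[0.73,0.99,0],"angular":[0,0,0]},{"dp":[0.73,0.99,0],"angular":[0,0,0]},{"dp":[0.73,0.99,0],"angular":[0,0,0]},{"dp":[0.73,0.99,0],"angular":[0,0,0]},{"dp":[0.73,0.99,0],"angular":[0,0,0]},{"dp":[0.73,0.99,0],"angular":[0,0,0]},{"dp":[0.73,0.99,0],"angular":[0,0,0]},{"dp":[0.73,0.99,0],"angular":[0,0,0]},{"dp":[0.73,0.99,0],"angular":[0,0,0]},{"dp":[0.73,0.99,0],"angular":[0,0,0]},{"dp":[0.73,0.99,0],"angular":[0,0,0]},{"dp":[0.73,0.99,0],"angular":[0,0,0]},{"dp":[0.73,0.99,0],"angular":[0,0,0]},{"dp":[0.73,0.99,0],"angular":[0,0,0]},{"dp":[0.73,0.99,0],"angular":[0,0,0]},{"dp":[0.73,0.99,0],"angular":[0,0,0]}]' 1 20
```

```text
t: 2.1
tcp_pos: [0.6672, 0.0138, 0.2477]
tool_rot: [0.982, 0.186, -0.001, -0.0]
force: [0.2, -0.2, 0.1]
finger_gap: 0.002
gripper_force: 0.0
```

```bash
python3 -m crank '[{"dp":[0,0,-0.78],"angular":[0,0,0]},{"dp":[0,0,-0.78],"angular":[0,0,0]},{"dp":[0,0,-0.78],"angular":[0,0,0]},{"dp":[0,0,-0.78],"angular":[0,0,0]},{"dp":[0,0,-0.78],"angular":[0,0,0]},{"dp":[0,0,-0.78],"angular":[0,0,0]},{"dp":[0,0,-0.78],"angular":[0,0,0]},{"dp":[0,0,-0.78],"angular":[0,0,0]},{"dp":[0,0,0],"angular":[0,0,0]}]'
python3 - <<'E'
from station import vision
import cv2,numpy as np
d=vision.snapshot('side');c=d['image'][140:300,180:393]
cv2.imwrite('pics/side1.png',cv2.resize(c,(798,600),interpolation=cv2.INTER_CUBIC))
import h;j=np.load('jig.npy');print(((h.proj(d,[j[0],j[1],.064])-[180,140])*3.75).round())
E
```

```text
t: 3.0
tcp_pos: [0.6637, 0.0128, 0.0571]
tool_rot: [0.982, 0.186, -0.004, -0.001]
force: [-0.5, 0.2, -0.3]
finger_gap: -0.001
gripper_force: 0.0
[299. 245.]
```

View pics/side1.png

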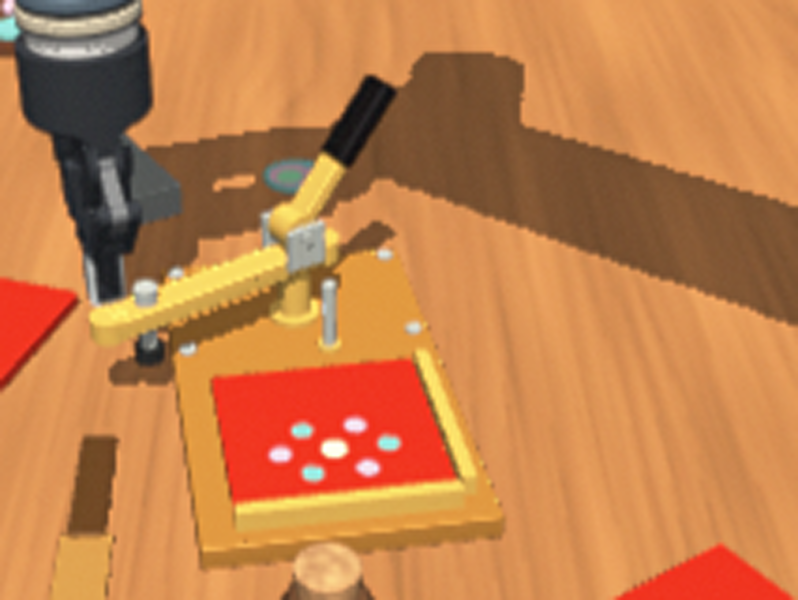

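The finger hangs behind the strap near its free end, at (105,300). The strap is clear of it, with the foot at (150,350). Now I sweep it round in an arc about the post.

```bash
python3 -m crank '[{"dp":[-0.1,0.26,0.05],"angular":[0,0,0]},{"dp":[-0.1,0.26,0],"angular":[0,0,0]},{"dp":[-0.11,0.25,0],"angular":[0,0,0]},{"dp":[-0.11,0.25,0],"angular":[0,0,0]},{"dp":[-0.145,0.23,0],"angular":[0,0,0]},{"dp":[-0.145,0.23,0],"angular":[0,0,0]},{"dp":[-0.18,0.21,0],"angular":[0,0,0]},{"dp":[-0.18,0.21,0],"angular":[0,0,0]},{"dp":[-0.2,0.18,0],"angular":[0,0,0]},{"dp":[-0.2,0.18,0],"angular":[0,0,0]},{"dp":[-0.23,0.15,0],"angular":[0,0,0]},{"dp":[-0.23,0.15,0],"angular":[0,0,0]}]'
python3 -m crank '[{"dp":[-0.25,0.12,0],"angular":[0,0,0]},{"dp":[-0.25,0.12,0],"angular":[0,0,0]},{"dp":[-0.26,0.08,0],"angular":[0,0,0]},{"dp":[-0.26,0.08,0],"angular":[0,0,0]},{"dp":[0,0,0],"angular":[0,0,0]}]'
python3 - <<'E'
from station import vision
import cv2,numpy as np
d=vision.snapshot('side');c=d['image'][140:300,180:393]
cv2.imwrite('pics/side2.png',cv2.resize(c,(798,600),interpolation=cv2.INTER_CUBIC))
import h;j=np.load('jig.npy')
R=np.array([[np.cos(j[2]),-np.sin(j[2])],[np.sin(j[2]),np.cos(j[2])]])
for a in(0,.1,.2,.3,.4):
    e=j[:2]+R@np.array([np.sin(a),np.cos(a)])*.141
    print(a,((h.proj(d,[*e,.064])-[180,140])*3.75).round())
E
```

```text
t: 4.25
tcp_pos: [0.6084, 0.0896, 0.0626]
tool_rot: [0.983, 0.186, 0.0, -0.0]
force: [-0.2, -1.0, 0.3]
finger_gap: -0.001
gripper_force: 0.6
t: 4.75
tcp_pos: [0.5763, 0.1018, 0.0625]
tool_rot: [0.982, 0.186, -0.001, -0.001]
force: [-0.8, 0.4, 0.3]
finger_gap: -0.005
gripper_force: 0.0
0 [336. 375.]
0.1 [310. 377.]
0.2 [284. 377.]
0.3 [258. 376.]
0.4 [233. 373.]
```

View pics/side2.png

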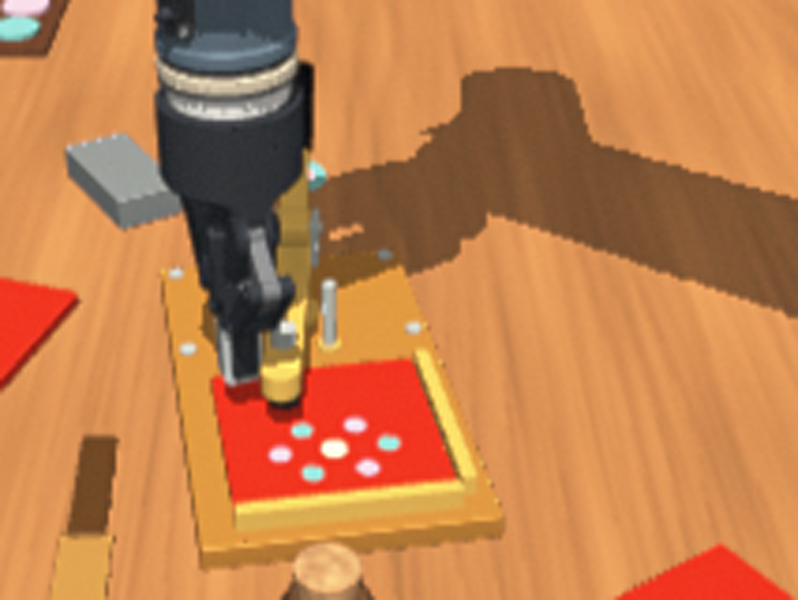

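The strap end is now at (281,375), which is about 0.21 rad short of its stop, so roughly 24 mm remain.

```bash
python3 -m crank '[{"dp":[-0.2,0.01,0],"angular":[0,0,0]},{"dp":[-0.2,0,0],"angular":[0,0,0]},{"dp":[-0.15,-0.01,0],"angular":[0,0,0]},{"dp":[-0.1,-0.01,0],"angular":[0,0,0]}]'
python3 -m crank '[{"dp":[-0.07,-0.01,0],"angular":[0,0,0]},{"dp":[0,0,0],"angular":[0,0,0]}]'
python3 -m crank '[{"dp":[-0.07,-0.01,0],"angular":[0,0,0]},{"dp":[0,0,0],"angular":[0,0,0]}]'
```

```text
t: 5.2
tcp_pos: [0.5583, 0.101, 0.0626]
tool_rot: [0.983, 0.186, -0.0, -0.0]
force: [1.3, 0.7, 0.9]
finger_gap: 0.003
gripper_force: 0.6
t: 5.4
tcp_pos: [0.5561, 0.1005, 0.0626]
tool_rot: [0.982, 0.186, -0.001, -0.0]
force: [0.6, 0.1, -0.6]
finger_gap: 0.0
gripper_force: 0.0
t: 5.6
tcp_pos: [0.5544, 0.1002, 0.0625]
tool_rot: [0.982, 0.186, -0.0, -0.0]
force: [0.6, 0.4, 0.4]
finger_gap: 0.004
gripper_force: 0.2
```

```bash
for i in 1; do python3 -m crank '[{"dp":[-0.05,-0.01,0],"angular":[0,0,0]},{"dp":[0,0,0],"angular":[0,0,0]}]'
python3 -m crank '[{"dp":[-0.05,-0.01,0],"angular":[0,0,0]},{"dp":[0,0,0],"angular":[0,0,0]}]'
python3 -m crank '[{"dp":[-0.04,-0.01,0],"angular":[0,0,0]},{"dp":[0,0,0],"angular":[0,0,0]}]'; done
```

```text
t: 5.8
tcp_pos: [0.5533, 0.1, 0.0626]
tool_rot: [0.982, 0.186, 0.0, 0.0]
force: [1.3, 2.0, 0.1]
finger_gap: 0.001
gripper_force: 0.8
t: 6.0
tcp_pos: [0.5532, 0.0999, 0.0628]
tool_rot: [0.983, 0.186, 0.002, 0.0]
force: [5.1, 3.7, -2.7]
finger_gap: -0.0
gripper_force: 2.3
t: 6.2
tcp_pos: [0.5531, 0.0999, 0.0629]
tool_rot: [0.983, 0.186, 0.003, 0.0]
force: [6.8, 4.6, -3.7]
finger_gap: 0.002
gripper_force: 3.3
```

The stop is met: the TCP stalls at x = 0.553 as predicted while the force rises. I'll back off, lift, and go above the lever on its inner side.

```bash
python3 -m crank '[{"dp":[0.5,0.08,0],"angular":[0,0,0]},{"dp":[0.5,0.08,0],"angular":[0,0,0]},{"dp":[0,0,0.87],"angular":[0,0,0]},{"dp":[0,0,0.87],"angular":[0,0,0]},{"dp":[0,0,0.87],"angular":[0,0,0]},{"dp":[0,0,0.87],"angular":[0,0,0]},{"dp":[0,0,0.87],"angular":[0,0,0]},{"dp":[-0.22,-0.85,0],"angular":[0,0,0]},{"dp":[-0.22,-0.85,0],"angular":[0,0,0]},{"dp":[-0.22,-0.85,0],"angular":[0,0,0]},{"dp":[-0.22,-0.85,0],"angular":[0,0,0]},{"dp":[-0.22,-0.85,0],"angular":[0,0,0]},{"dp":[0,0,0],"angular":[0,0,0]}]'
python3 - <<'E'
from station import vision
import cv2,numpy as np
d=vision.snapshot('side');c=d['image'][140:300,180:393]
cv2.imwrite('pics/side3.png',cv2.resize(c,(798,600),interpolation=cv2.INTER_CUBIC))
import h;j=np.load('jig.npy')
u=np.array([np.sin(j[2]),-np.cos(j[2])])
for e in(1.1,1,.9,.8):
    print(e,((h.proj(d,[*(j[:2]+u*.105*np.cos(e)),.078+.105*np.sin(e)])-[180,140])*3.75).round())
E
```

```text
t: 7.5
tcp_pos: [0.5453, -0.0258, 0.1927]
tool_rot: [0.983, 0.185, -0.002, -0.0]
force: [0.7, 0.1, 0.1]
finger_gap: -0.0
gripper_force: 0.0
1.1 [285.  53.]
1 [284.  55.]
0.9 [282.  59.]
0.8 [280.  64.]
```

View pics/side3.png

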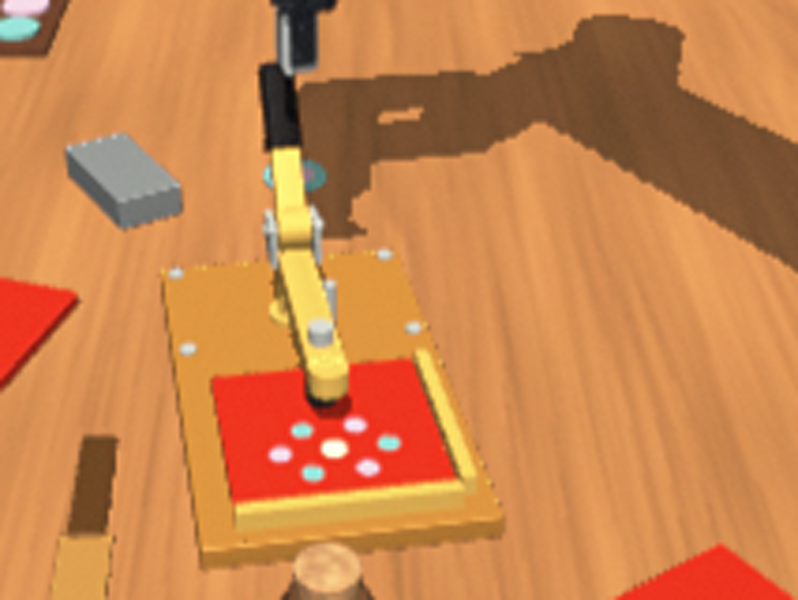

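The strap now lies over the panel against the pin, with its tip at (327,375) and the pin at (330,290). The finger, at (298,70), is about 4 mm to the right of the lever's plane, with the lever end at (280,68). I'll check the strap angle quickly from the top view.

```bash
python3 - <<'E'
from station import vision
import cv2,numpy as np
d=vision.snapshot('top');c=d['image'][160:265,170:330]
cv2.imwrite('pics/crop2.png',cv2.resize(c,(800,525),interpolation=cv2.INTER_CUBIC))
import h;j=np.load('jig.npy');R=np.array([[np.cos(j[2]),-np.sin(j[2])],[np.sin(j[2]),np.cos(j[2])]])
for a in(0,.05):
    e=j[:2]+R@np.array([np.sin(a),np.cos(a)])*.141
    print(a,((h.proj(d,[*e,.064])-[170,160])*5).round())
E
```

```text
0 [220. 291.]
0.05 [219. 277.]
```

View pics/crop2.png

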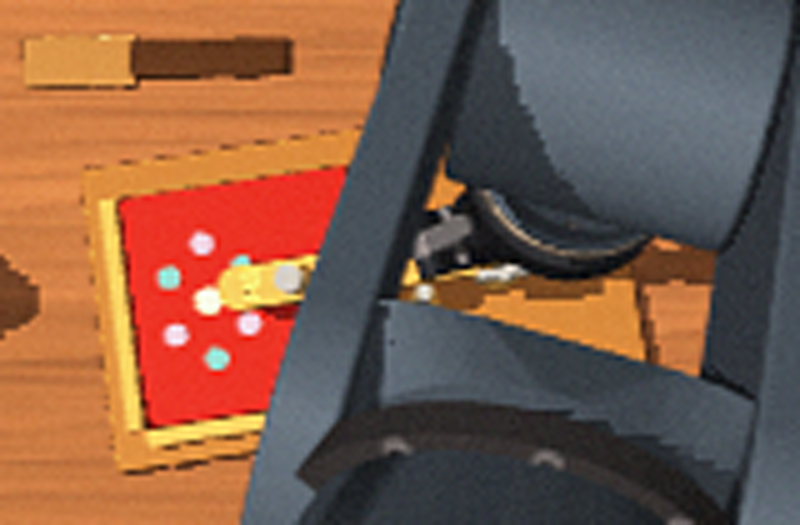

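The tip is at (220,289) against a predicted (220,291) at angle 0, so the strap is at its stop. Next I push the lever along its own arc.

```bash
python3 -m crank '[{"dp":[0.15,0,0],"angular":[0,0,0]},{"dp":[0.02,-0.12,-0.39],"angular":[0,0,0]},{"dp":[0.02,-0.12,-0.39],"angular":[0,0,0]},{"dp":[0.02,-0.12,-0.39],"angular":[0,0,0]}]'
python3 -m crank '[{"dp":[0.03,-0.18,-0.17],"angular":[0,0,0]},{"dp":[0.03,-0.18,-0.17],"angular":[0,0,0]},{"dp":[0.03,-0.18,-0.17],"angular":[0,0,0]}]'
python3 -m crank '[{"dp":[0.02,-0.12,-0.21],"angular":[0,0,0]},{"dp":[0.02,-0.12,-0.21],"angular":[0,0,0]},{"dp":[0.02,-0.12,-0.21],"angular":[0,0,0]}]'
```

```text
t: 8.0
tcp_pos: [0.5534, -0.0337, 0.1565]
tool_rot: [0.982, 0.187, -0.001, -0.0]
force: [-0.2, -0.5, -0.3]
finger_gap: -0.0
gripper_force: 0.0
t: 8.3
tcp_pos: [0.5555, -0.0498, 0.142]
tool_rot: [0.983, 0.186, -0.001, -0.001]
force: [-2.1, 4.5, 2.5]
finger_gap: -0.001
gripper_force: 2.0
t: 8.6
tcp_pos: [0.558, -0.0618, 0.1237]
tool_rot: [0.982, 0.186, -0.0, 0.0]
force: [-3.3, 0.1, 3.5]
finger_gap: -0.003
gripper_force: 2.2
```

```bash
python3 -m crank '[{"dp":[0.01,-0.07,-0.23],"angular":[0,0,0]},{"dp":[0.01,-0.07,-0.23],"angular":[0,0,0]},{"dp":[0.01,-0.07,-0.2],"angular":[0,0,0]}]'
python3 -m crank '[{"dp":[0,0,-0.07],"angular":[0,0,0]},{"dp":[0,0,0],"angular":[0,0,0]}]'
python3 -m crank '[{"dp":[0,0,-0.07],"angular":[0,0,0]},{"dp":[0,0,0],"angular":[0,0,0]}]'
```

```text
t: 8.9
tcp_pos: [0.5593, -0.0675, 0.1035]
tool_rot: [0.983, 0.186, 0.0, -0.0]
force: [-2.2, 2.4, 3.8]
finger_gap: 0.001
gripper_force: 2.2
t: 9.1
tcp_pos: [0.5594, -0.0676, 0.102]
tool_rot: [0.982, 0.186, 0.0, 0.0]
force: [-2.7, -1.8, 5.0]
finger_gap: 0.002
gripper_force: 2.8
t: 9.3
tcp_pos: [0.5594, -0.0676, 0.1017]
tool_rot: [0.982, 0.187, 0.0, 0.001]
force: [-5.8, 0.1, 18.1]
finger_gap: -0.0
gripper_force: 8.7
```

The lever is fully down: the fingertip stalls at z ≈ 0.085, its expected level, with 18 N. Now I come clear and look.

```bash
python3 -m crank '[{"dp":[0,0,0.2],"angular":[0,0,0]},{"dp":[0,0,0.8],"angular":[0,0,0]},{"dp":[0,0,0.9],"angular":[0,0,0]},{"dp":[0,0,0.9],"angular":[0,0,0]},{"dp":[0,0,0.9],"angular":[0,0,0]},{"dp":[0,0,0.9],"angular":[0,0,0]},{"dp":[-0.5,-0.9,0],"angular":[0,0,0]},{"dp":[-0.5,-0.9,0],"angular":[0,0,0]},{"dp":[-0.5,-0.9,0],"angular":[0,0,0]},{"dp":[-0.5,-0.9,0],"angular":[0,0,0]},{"dp":[-0.5,-0.9,0],"angular":[0,0,0]},{"dp":[-0.5,-0.9,0],"angular":[0,0,0]},{"dp":[-0.5,-0.9,0],"angular":[0,0,0]},{"dp":[-0.5,-0.9,0],"angular":[0,0,0]},{"dp":[-0.5,-0.9,0],"angular":[0,0,0]},{"dp":[-0.5,-0.9,0],"angular":[0,0,0]},{"dp":[0,0,0],"angular":[0,0,0]},{"dp":[0,0,0],"angular":[0,0,0]}]'
python3 - <<'E'
from station import vision
import cv2,numpy as np
a=vision.snapshot('top')['image'][160:265,170:330];b=vision.snapshot('side')['image'][180:300,200:360]
f=lambda i:cv2.resize(i,(400,300 if i.shape[0]>110 else 262),interpolation=cv2.INTER_CUBIC)
cv2.imwrite('pics/fin.png',np.vstack([f(a),f(b)]))
E
```

```text
t: 11.1
tcp_pos: [0.4094, -0.338, 0.2374]
tool_rot: [0.983, 0.185, 0.0, 0.0]
force: [-0.1, -0.6, 0.4]
finger_gap: 0.002
gripper_force: 0.0
```

View pics/fin.png

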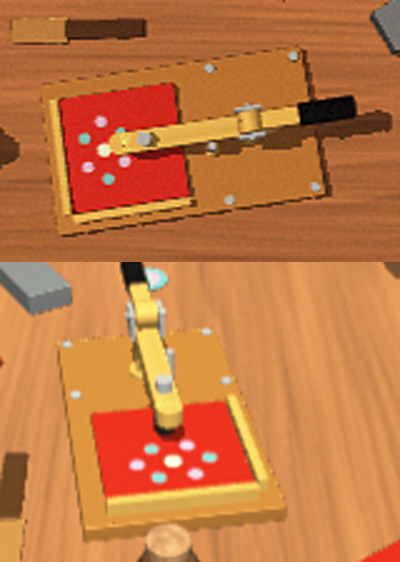

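The top view shows the strap over the panel, with its tip at (110,143) beside the stop pin at (212,148). The lever is level and opposite, with its grip end at (355,107). The panel, spatula and whetstone look unmoved, and the arm is clear. I'm handing it in.

```bash
python3 -c "
from station import order
print(order.sign_off())"
```

```text
the job is handed in; nothing more can be done
None
```

The panel is clamped and the job handed in: the strap was pushed to its stop first, then the cam lever fully down, and the arm is clear after about 11 s, with nothing else seen to move in the final views.

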